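Clamp a fuse in the test jig until the knob clicks

ROBOT

A 7-joint arm with a two-finger parallel gripper is mounted at the origin on a cart in front of the work surface, level with it; the furniture and walls round the work are solid. World frame = base frame: x ahead of the robot, y to its left, z up, the work surface at z = 0. Lengths are in m, angles in rad, forces in N, time in s.
With the tool pointing down it reaches from about 0.425 to 0.875 m from the base axis. Payload 9.9 kg.
Tool frame: the origin (TCP) lies between the finger pads; the fingertips stand tip_reach ahead of it and the grasp point (between the pads) lies 3 mm ahead of it (tip_reach is the distance from the TCP to the fingertips, in m); z points along the fingers, y is the line along which they close (so a half turn about z gives the same grasp; the last joint's range is limited). The gripper opens to 85 mm and grips with 20 to 120 N. Pads are 22 mm wide; open, the fingers measure 114 mm over their backs; the gripper's body (76 mm by 85 mm) begins 54 mm behind the grasp point. The pads swing forward as they close: fully open they stand 13 mm farther back than shut.
Start: joints at [1.082, 0.576, 0.025, 1.437, -0.015, 1.129, -0.057], TCP at [0.266, -0.62, 0.253] pointing down, gripper open.
Joint ranges: [-2.76, 2.76], [-0.34, 2.15], [-1.52, 1.57], [0.19, 2.46], [-1.09, 4.23], [0.17, 1.99], [-2.82, 2.82]. Speed limits (rad/s): [2.22, 2.22, 3.01, 3.01, 3.14, 3.14, 3.14].

INTERFACE

Orientations are given as a rotation vector (axis times angle).
In Python, from cell import reach, line_to, move_j, grip, dwell, ik, camera, IKError, finish_job, current_time_s, current_joint_positions, current_joint_vel, current_tau, current_tcp_pos, current_orientation, current_ft_force, current_ft_torque, current_grip_width, current_grip_force, tip_reach gives the robot as it stands. Calls block until the motion is done:
- reach(position, orientation): joint-space move of the TCP to a pose.
- line_to(position, frame=None, velocity=0.15, max_force=None): straight line of the TCP; frame=None keeps the orientation; velocity is the mean speed in m/s. With max_force (N) it stops when the force on the tool has changed by that much, and returns True; else False.
- move_j(angles): joint-space move.
- grip(opening, newtons=None): opening from 0.0 (shut) to 1.0 (fully open); newtons is the grip in N (None keeps the last); returns when the fingers have stopped.
- dwell(seconds).
- ik(position, orientation): joint angles nearest the present ones, or None.
- camera(name): name is "side" or "top" or "wrist"; returns a dict with "pixels" (480x640x3 uint8, red, green, blue), "mtx" (3x3 intrinsics, pixels), "R" (3x3) and "t" (3): a world point X has camera coordinates R X + t; the wrist camera has in their place "mount" (4x4, takes a point from camera to tool coordinates, whose origin is the TCP and whose axes are the flange's). Camera axes: x right, y down, z forward; pixel columns grow to the right and rows downward; lengths in m; the calibration is good to about 2 mm. The wrist camera is an equidistant fisheye: a pixel r from the principal point sees the ray r / f radians off the axis. A picture is of the moment at which its call begins: read the wrist's pose just before it. There is no depth.
A pose or a line that the arm cannot do raises IKError and nothing moves.
- finish_job(): hands the job in; it is judged then, once.
Readings, each from a call of its own:
- current_time_s(): time.
- current_joint_positions(): joint angles.
- current_joint_vel(): joint speeds.
- current_tau(): joint torques, N m.
- current_tcp_pos(): TCP position.
- current_orientation(): TCP orientation.
- current_ft_force(): force on the tool from outside, world axes, zero at the start.
- current_ft_torque(): the same for the moment, N m.
- current_grip_width(): opening from 0.0 (shut) to 1.0 (fully open).
- current_grip_force(): force on a finger pad.
Only numpy, scipy, OpenCV 4.12 (cv2) and the standard library are available. Lean on these libraries where they do the work, as an engineer would, in place of code of your own. Each camera call takes 0.05 s, during which the arm holds its last target. There are 200 camera calls.

TASK

Take the round white tube fuse from the wooden cradle and set it down (do not drop it) centred in the two brass saddles of the test jig. Then turn the orange knob on the jig's sloping panel clockwise, from the red dot over the top to the green dot, regrasping as needed, until it clicks past its detent and stays there, so that the keepers lock the fuse in. Leave the other things on the bench where they stand.

Things in the scene. Friction and masses are not known exactly. Their poses are not given: they have to be found in the camera images.
- fuse_center (a point): Centre of the tube fuse: white ceramic tube with brass end caps, 150 mm long, 30 mm diameter, about 0.2 kg, both ends alike; its y axis runs along the tube. It starts lying level in the wooden cradle, 55 mm over the table, and rolls out if pushed sideways.
- cradle: Fixed wooden cradle, foot 90 x 130 mm, origin under its middle, y along the fuse. Its two shallow open V supports stand 36 to 54 mm either side of the middle; between them the fuse is free all round, down to the foot 10 mm over the table.
- saddle_mid (a point): Where the fuse's centre belongs: midway between the jig's two brass V saddles, 100 mm over the table. y runs along the seated fuse, x away from the jig's front, z up. The V mouths are 56 mm wide, open upward; the saddles are 20 mm wide, 45 mm either side of this point; between them it is free 70 mm wide and down to 14 mm over the table.
- jig: Fixed test jig, origin on the table under it, x to its rear: dark foot 240 x 180 mm, grey console in front (its top edge 65 mm before the fuse's axis, 78 mm over the table). Behind each saddle a post 140 mm high, 52 mm behind the axis, guides a steel keeper 18 to 29 mm above the axis; with the knob below 0.5 rad it leaves 25 mm free, so the fuse goes straight down; turning slides it over the fuse.
- knob_grip (a point): Grip point of the orange knob, on its turning axis, 31 mm off the panel, 79 mm over the table. The panel slopes 30 degrees, facing up and to the jig's front. z is the turning axis, out of the panel; y points along the bar to its white line; the frame turns with it. Bar 66 mm long, 16 mm thick, 12 to 46 mm off the panel, over a black disc of 72 mm diameter, its top 9 mm off the panel.
- clamp_knob (a joint): Knob angle, rad, clockwise as one faces the panel: 0 = white line at the red dot (left), pi/2 = up the slope, 2.9 = green dot (right). Starts at 0 to 0.4. Up to about 1.4 it stays where it is left; beyond, a return spring turns it back to about 1.4 if let go. Torque 0.15 N m, rising to 0.38 at 2.4, where it rides over the detent; past 2.7 it clicks and stays at about 2.84. Stop at 3.2.
- transformer: small bystander: mains transformer with an orange winding, 73 x 62 x 49 mm; origin under its middle. Leave it alone.
- pot: small bystander: cream pot with a yellow lid, 52 mm across and high; origin under its middle. Leave it alone.
- marker: bystander: black and red marker pen, 122 mm long, lying; origin under its middle. Leave it alone.
- long_pliers: bystander: blue-handled pliers, 164 mm long, lying; origin under its middle. Leave it alone.
Things that resemble listed ones, but are neither listed nor needed, are in the scene too. There is more than one size of the part that bears fuse_center; the job needs the largest.

How it is judged:
On the way, in this order (a step that is already met when the one before it is completed fails the run):
1. the fuse is lowered into the saddles in the fingers, not dropped (x of fuse_center in the frame of saddle_mid between -0.015 and 0.015 m and y of fuse_center in the frame of saddle_mid between -0.015 and 0.015 m and z of fuse_center in the frame of saddle_mid between -0.01 and 0.01 m and angle between the y axis of fuse_center and the y axis of saddle_mid, either way round below 0.1 rad and contact force between the fingers and fuse above 0.3 N), for 0.1 s.
2. the knob is turned past its detent, with the fuse in the saddles (value of joint clamp_knob above 2.75 rad and x of fuse_center in the frame of saddle_mid between -0.006 and 0.006 m and y of fuse_center in the frame of saddle_mid between -0.012 and 0.012 m and z of fuse_center in the frame of saddle_mid between -0.005 and 0.005 m and angle between the y axis of fuse_center and the y axis of saddle_mid, either way round below 0.1 rad), for 0.2 s.
At the end, for the whole second after the job is handed in: The fuse lies at rest in both saddles, its centre within 6 mm across, 12 mm along and 5 mm in height of its place and parallel to the seat within 0.1 rad; the knob rests past its detent (above 2.75 rad); the bystanders are within 30 mm of where they stood (all of step 2 and linear speed of fuse below 0.02 m/s and distance of each of transformer, pot, marker, long_pliers from where it was at the start of the episode below 0.03 m); the robot touches nothing.
It fails at once if the fuse falls or rolls to the table (height (world z) of fuse_center below 0.035 m).
It fails at once if a bystander is shoved away (distance of any of transformer, pot, marker, long_pliers from where it was at the start of the episode above 0.06 m).
It also fails if it takes over 61 s, if anything falls off the work surface, if the arm or the gripper's body presses on something with over 40 N, if the wrist force passes 120 N, or if a joint passes its speed limit or range.

## Working session

There is one attempt and no reset: what is moved stays moved. The work goes in short steps, each a Python script; the robot and the scene stay as the last script left them, time stands still between calls to the robot, and variables do not carry over. Pictures are saved under pics/ and viewed, at most 10 in all, crops included, and the job is handed in when it is done.

```bash
ls; mkdir -p pics; python3 - <<'E'
from cell import *
import cv2,numpy as np,pickle
d={}
for n in("top","side","wrist"):
    c=camera(n); d[n]=c; cv2.imwrite(f"pics/{n}0.png",c["pixels"][:,:,::-1])
    print(n,{k:np.round(v,4).tolist() for k,v in c.items() if k!="pixels"})
pickle.dump(d,open("c0.pkl","wb"))
print(current_time_s(),tip_reach if not callable(tip_reach) else tip_reach(),current_tcp_pos(),current_orientation())
E
```

```text
pics
top {'mtx': [[546.0904, 0.0, 315.1199], [0.0, 546.0904, 232.7676], [0.0, 0.0, 1.0]], 'R': [[0.0251, -0.9997, -0.0014], [-0.9918, -0.0248, -0.1257], [0.1256, 0.0045, -0.9921]], 't': [-0.0562, 0.564, 1.2846]}
side {'mtx': [[469.2448, 0.0, 311.183], [0.0, 469.2448, 238.6936], [0.0, 0.0, 1.0]], 'R': [[0.9574, -0.2889, 0.0019], [-0.1285, -0.4315, -0.8929], [0.2588, 0.8546, -0.4502]], 't': [-0.5589, 0.1254, 1.0732]}
wrist {'mtx': [[371.6483, 0.0, 320.8104], [0.0, 371.6483, 238.3538], [0.0, 0.0, 1.0]], 'mount': [[0.0002, -0.9484, -0.3171, 0.0826], [1.0, 0.0001, 0.0002, 0.0001], [-0.0002, -0.3171, 0.9484, -0.1211], [0.0, 0.0, 0.0, 1.0]]}
0.15 0.022 [ 0.26575616 -0.62014546  0.25264434] [-3.07620809e+00 -6.31451550e-01  4.94237328e-04]
```

View pics/top0.png

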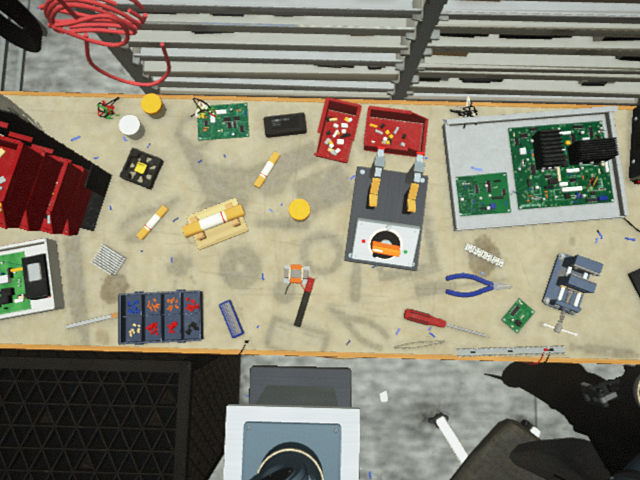

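View pics/side0.png

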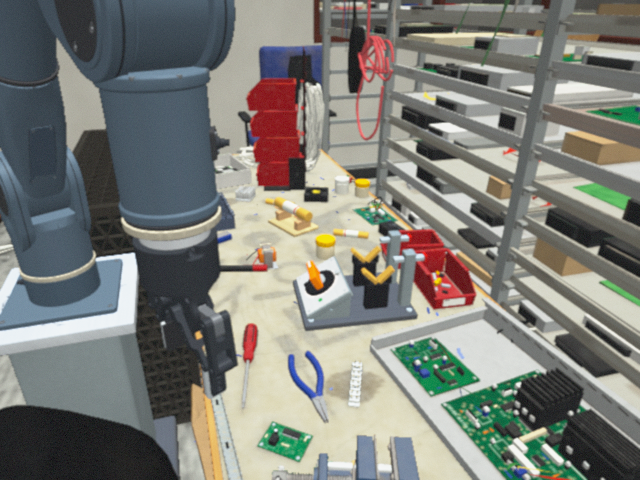

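Top view: there are three fuse-like parts. The one in the cradle is at (214,222), about 62 px long. Smaller loose ones lie at (152,222) and (267,169), about 40 px each. The cradle one is the largest and the only one in a cradle, so it fits. The jig is at (388,215), with the knob at (385,245). In the side view the fuse is at (288,209) and the knob at (315,275). I'll confirm in enlarged crops.

```bash
python3 - <<'E'
import cv2,numpy as np
t=cv2.imread("pics/top0.png");s=cv2.imread("pics/side0.png")
a=cv2.resize(t[190:260,165:265],None,fx=4,fy=4,interpolation=cv2.INTER_CUBIC)
b=cv2.resize(t[140:280,335:435],None,fx=4,fy=4,interpolation=cv2.INTER_CUBIC)
c=cv2.resize(s[190:240,255:355],None,fx=4,fy=4,interpolation=cv2.INTER_CUBIC)
o=np.zeros((560,800,3),np.uint8);o[:280,:400]=a;o[:,400:]=b;o[290:490,:400]=c
cv2.imwrite("pics/crop1.png",o)
d=cv2.resize(s[215:335,285:425],None,fx=5,fy=5,interpolation=cv2.INTER_CUBIC);cv2.imwrite("pics/crop2.png",d)
E
```

```text
(no output)
```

View pics/crop1.png

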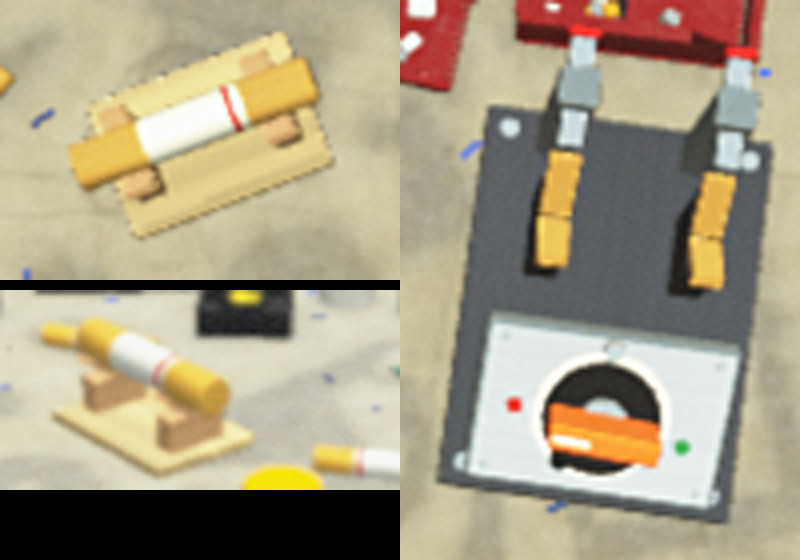

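View pics/crop2.png

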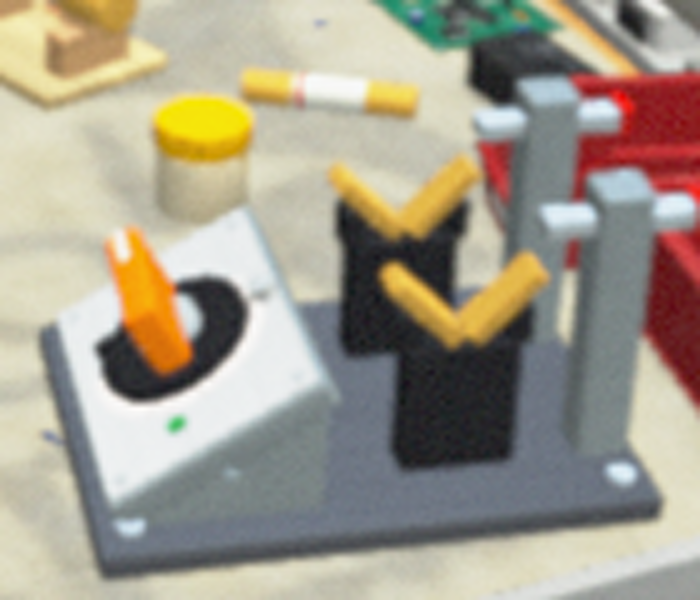

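The crops confirm it: the cradle fuse is about 62 px long, white with a red ring, and lies on two V blocks. The other two are shorter and lie loose. The jig's saddle creases in the top crop are at (558,216) and (707,236). The knob bar lies near the red dot, so its angle is about 0. Now a rough triangulation.

```bash
cat > h.py <<'E'
import numpy as np,pickle,cv2
from scipy.optimize import least_squares
from scipy.spatial.transform import Rotation as Ro
d0=pickle.load(open("c0.pkl","rb"))
def ray(c,px):
    if "R" in c:
        v=c["R"].T@np.linalg.solve(c["mtx"],[*px,1]); o=-c["R"].T@c["t"]
    else:
        K=c["mtx"];u=np.array([(px[0]-K[0,2])/K[0,0],(px[1]-K[1,2])/K[1,1]]);r=np.linalg.norm(u)
        v=np.array([*(u/r*np.sin(r)),np.cos(r)]) if r>1e-9 else np.array([0,0,1.])
        T=c["pose"]@c["mount"]; v=T[:3,:3]@v;o=T[:3,3]
    return o,v/np.linalg.norm(v)
def onz(c,px,z):
    o,v=ray(c,px);return o+v*(z-o[2])/v[2]
def tri(*cp):
    A=np.zeros((3,3));b=np.zeros(3);L=[]
    for c,p in cp:
        o,v=ray(c,p);P=np.eye(3)-np.outer(v,v);A+=P;b+=P@o;L.append((P,o))
    X=np.linalg.solve(A,b);return X,[1e3*np.linalg.norm(P@(X-o)) for P,o in L]
def wrist(name):
    from cell import camera,current_tcp_pos,current_orientation
    T=np.eye(4);T[:3,3]=current_tcp_pos();T[:3,:3]=Ro.from_rotvec(current_orientation()).as_matrix()
    c=camera("wrist");c["pose"]=T;pickle.dump(c,open(name+".pkl","wb"));cv2.imwrite(f"pics/{name}.png",c["pixels"][:,:,::-1]);return c
def down(a): # tool down, tool y axis along world angle a
    y=np.array([np.cos(a),np.sin(a),0]);z=np.array([0,0,-1.]);return Ro.from_matrix(np.c_[np.cross(y,z),y,z]).as_rotvec()
E
python3 - <<'E'
from h import *
np.set_printoptions(precision=4,suppress=True)
T,S=d0["top"],d0["side"]
ta=lambda x,y:((x+.5)/4-.5+165,(y+.5)/4-.5+190)
tb=lambda x,y:((x-400+.5)/4-.5+335,(y+.5)/4-.5+140)
sc=lambda x,y:((x+.5)/4-.5+255,(y-290+.5)/4-.5+190)
s5=lambda x,y:((x+.5)/5-.5+285,(y+.5)/5-.5+215)
for n,a,b in[("fuse",ta(195.5,124),sc(151,366)),("fL",ta(78,170),sc(88,338)),("fR",ta(313,78),sc(214,394)),
 ("cradle",ta(211,135),sc(151,422)),
 ("VL",tb(558,216),s5(404,225)),("VR",tb(707,236),s5(462,330)),("knobend",tb(572,443),s5(122,245)),("ring",tb(607,416),s5(172,340)),
 ("red/green","","")]:
    if a: print(n,*tri((T,a),(S,b)))
print("foot",[onz(T,tb(*p),.014) for p in[(488,105),(775,143),(727,522),(438,482)]])
print("pot",onz(T,(300,210),.05),"trafo",onz(T,(297,274),.03),onz(T,(303,302),0),"pl",onz(T,(476,285),0))
print([onz(T,ta(*p),.055) for p in[(78,170),(313,78)]],[onz(T,tb(*p),.079) for p in[(558,216),(707,236)]])
E
```

```text
fuse [0.5862 0.2007 0.0574] [np.float64(0.6363303195224631), np.float64(0.6363303195224038)]
fL [0.556  0.2698 0.056 ] [np.float64(0.355212839976609), np.float64(0.35521283997653347)]
fR [0.6144 0.1315 0.0611] [np.float64(0.05225217880712308), np.float64(0.05225217880729916)]
cradle [0.5856 0.1995 0.0131] [np.float64(0.20577279498972978), np.float64(0.2057727949895556)]
VL [ 0.6564 -0.179   0.0799] [np.float64(0.39328050672795284), np.float64(0.39328050672809545)]
VR [ 0.6464 -0.2668  0.0787] [np.float64(0.10866335675893621), np.float64(0.10866335675874358)]
knobend [ 0.5213 -0.187   0.096 ] [np.float64(0.9264960413568336), np.float64(0.9264960413568043)]
ring [ 0.539  -0.211   0.0598] [np.float64(1.4785294508188132), np.float64(1.4785294508187283)]
foot [array([ 0.7388, -0.1412,  0.014 ]), array([ 0.719 , -0.3202,  0.014 ]), array([ 0.4824, -0.2908,  0.014 ]), array([ 0.5024, -0.1144,  0.014 ])]
pot [ 0.6176 -0.0044  0.05  ] trafo [ 0.4649 -0.0009  0.03  ] [ 0.3985 -0.0165  0.    ] pl [ 0.4505 -0.4395  0.    ]
[array([0.5565, 0.27  , 0.055 ]), array([0.6155, 0.1323, 0.055 ])] [array([ 0.6562, -0.179 ,  0.079 ]), array([ 0.6464, -0.2668,  0.079 ])]
```

Positions check out: fuse height 0.057 and length 150 mm, saddle spacing 88 mm, V crease 79 mm, yaw −6.4°. I'll hover over the jig for a near look, mainly for the knob, then go to the cradle.

```bash
python3 - <<'E'
from cell import *
from h import *
grip(0.75,40)
yaw=np.radians(-6.4)
for a in(yaw,yaw+np.pi):
    print(a,ik([.60,-.217,.27],down(a)))
q=ik([.60,-.217,.27],down(yaw)); 
reach([.60,-.217,.27],down(yaw)); wrist("w1")
reach([.586,.2008,.20],down(np.radians(23.2))); wrist("w2")
print(current_time_s(),current_joint_positions(),current_ft_force())
E
```

```text
-0.1117010721276371 [ 0.45114789  0.51541835 -0.29037978  1.51093793  0.15608831  1.13804831
  0.01917463]
3.029891581462156 [-0.03482715  0.55481215  0.52272002  1.53041134 -0.29427777  1.13542266
 -2.70557196]
4.0667 [-0.12152308  0.56766085 -0.4516896   1.65134178  0.28607344  0.98851531
 -0.26825389] [ 0.49739888 -0.54298848  0.24159887]
```

```bash
python3 - <<'E'
import cv2,numpy as np
a=cv2.imread("pics/w1.png");b=cv2.imread("pics/w2.png")
o=np.hstack([cv2.resize(a,(400,300)),cv2.resize(b,(400,300))]);cv2.imwrite("pics/v5.png",o)
E
```

```text
(no output)
```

View pics/v5.png

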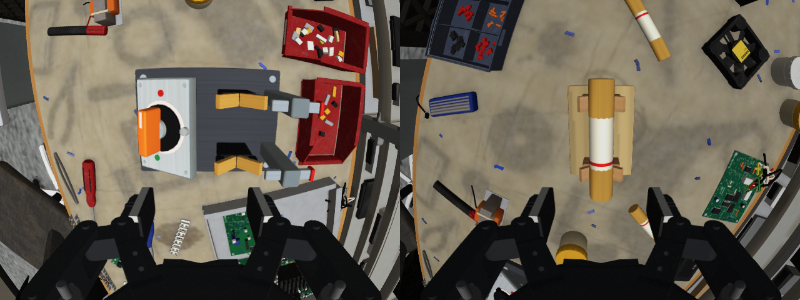

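Left (w1): jig from above, with knob about (300,265) full-res, saddles about (480,202) and (480,330), red dot up, green dot down. Right (w2): the cradle fuse is centred between the fingers and parallel to the tool's x axis. I'll enlarge both.

```bash
python3 - <<'E'
import cv2,numpy as np
a=cv2.imread("pics/w1.png");b=cv2.imread("pics/w2.png")
o=np.zeros((580,800,3),np.uint8)
o[:,:520]=cv2.resize(a[105:250+45,205:205+173],(520,571-1+0),interpolation=cv2.INTER_CUBIC)[:580] if 0 else cv2.resize(a[105:298,205:378],(520,580),interpolation=cv2.INTER_CUBIC)
o[:580,520:]=cv2.resize(b[105:337,265:377],(280,580),interpolation=cv2.INTER_CUBIC)
cv2.imwrite("pics/v6.png",o)
E
```

```text
(no output)
```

View pics/v6.png

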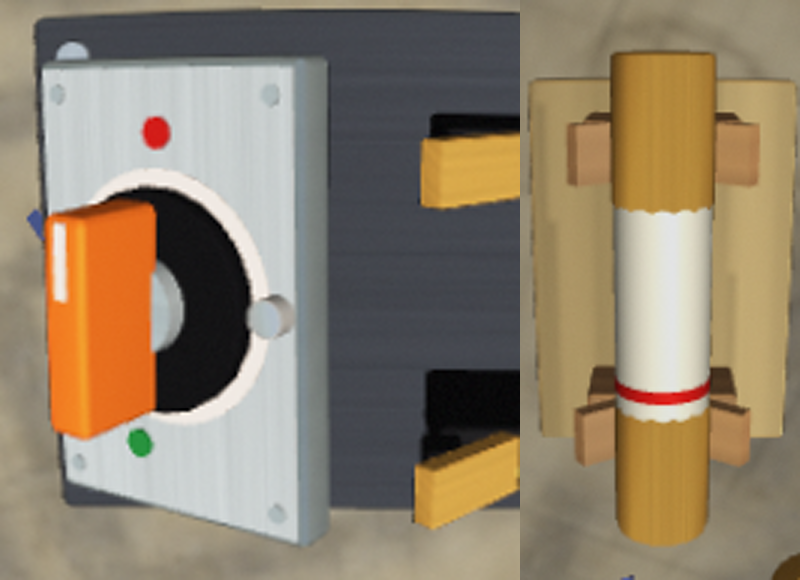

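Left: bar outer face corners are at crop (47,218), (90,207), (88,438), (52,425), red dot (157,132), green dot (140,442). Right: the fuse axis runs from (664,60) to (661,520). I'll fit the knob model to these corners and check the fuse.

```bash
cat >> h.py <<'E'
yaw=np.radians(-6.45)
Rj=Ro.from_euler("z",yaw).as_matrix()
N=Rj@[-.5,0,np.cos(np.pi/6)]; UP=Rj@[np.cos(np.pi/6),0,.5]; LEFT=Rj@[0,1.,0]
def bard(th): return LEFT*np.cos(th)+UP*np.sin(th)   # bar direction to white line
def knobR(th,flip=False):  # tool z=-N, tool y perpendicular to bar
    z=-N; x=bard(th)*(-1 if flip else 1); return Ro.from_matrix(np.c_[x,np.cross(z,x),z]).as_rotvec()
E
python3 - <<'E'
from h import *
np.set_printoptions(precision=4,suppress=True)
w1=pickle.load(open("w1.pkl","rb"));w2=pickle.load(open("w2.pkl","rb"));T=d0["top"]
k=520/173
p1=lambda x,y:((x+.5)/k-.5+205,(y+.5)/(580/193)-.5+105)
p2=lambda x,y:((x-520+.5)/2.5-.5+265,(y+.5)/2.5-.5+105)
tb=lambda x,y:((x-400+.5)/4-.5+335,(y+.5)/4-.5+140)
C=[(w1,p1(47,218),(33,-8)),(w1,p1(90,207),(33,8)),(w1,p1(88,438),(-33,8)),(w1,p1(52,425),(-33,-8))]
def f(v,zfix=None):
    g=v[:3];th=v[3];r=[]
    for c,p,(a,b) in C:
        cr=np.cross(bard(th),-N) ; cr=cr*np.sign(cr@UP) 
        X=g+15e-3*N+bard(th)*a/1e3+cr*b/1e3
        o,d=ray(c,p);e=X-o;r+=list(1e3*(e-d*(e@d)))
    o,d=ray(T,tb(607,449));e=g+.015*N-o;r+=list(1e3*(e-d*(e@d)))
    if zfix: r.append(1e3*(v[2]-zfix))
    return r
for zf in(None,.079):
    s=least_squares(f,[.53,-.21,.08,.05],kwargs=dict(zfix=zf));print(s.x,np.sqrt(np.mean(np.square(s.fun))),np.round(s.fun,1))
g=s.x[:3];pc=g-.031*N
print("panel c",pc,"jig frame vs saddle",Rj.T@(g-[.6514,-.2229,.1]))
for n,p in(("red",p1(157,132)),("green",p1(140,442)),("ringT",p1(150,168)),("ringR",p1(268,300))):
    o,d=ray(w1,p);X=o+d*((pc-o)@N)/(d@N);e=X-pc;print(n,e@LEFT*1e3,e@UP*1e3,np.arctan2(e@UP,e@LEFT))
A,B=onz(w2,p2(664,60),.055),onz(w2,p2(661,520),.055);print(A,B,np.degrees(np.arctan2(*(A-B)[[1,0]])))
m=np.array([.586,.2008,.055]);u=(A-B)/np.linalg.norm(A-B);print("axis point nearest",A+u*((m-A)@u))
# saddle crease near corners in w1: outer edge lower face
for p in[(425,170),(418,490)]: print(onz(w1,p1(*p),.1))
E
```

```text
[ 0.5265 -0.2087  0.069   0.0666] 1.026568421147522 [ 0.1  1.9 -0.3 -1.3 -2.9  0.7  0.8  0.1 -0.3  0.1  0.1 -0.1  0.3  0.9
 -0.1]
[ 0.5283 -0.207   0.0776  0.0756] 1.364197517679812 [-0.4  2.5 -0.2 -1.5 -2.4  0.7 -0.  -0.9  0.3 -0.9 -0.6  0.5  2.9  1.5
  0.1 -1.4]
panel c [ 0.5437 -0.2087  0.0508] jig frame vs saddle [-0.1241  0.002  -0.0224]
red 51.10415148458912 -1.4335458772568497 -0.028044102123078656
green -52.54053379594055 -14.996141933576558 -2.8635646903346337
ringT 39.781091657857395 -4.721354891099386 -0.11813080647696877
ringR 2.3620302664078743 38.68397483226092 1.5098123822151623
[0.5599 0.2677 0.055 ] [0.6164 0.1329 0.055 ] 112.72162283927636
axis point nearest [0.5876 0.2015 0.055 ]
[ 0.6255 -0.1733  0.1   ]
[ 0.6149 -0.2628  0.1   ]
```

Knob grip is about (0.528, −0.208, 0.079) with θ about 0.07. The fuse axis agrees between the views to within 1–2 mm. Next: grasp the fuse and lift.

```bash
python3 - <<'E'
from cell import *
from h import *
np.set_printoptions(precision=4,suppress=True)
o=down(np.radians(23.0))
reach([.5868,.2011,.12],o)
print("stop",line_to([.5868,.2011,.058],velocity=.06,max_force=10),current_tcp_pos())
grip(0.0,40); print(current_grip_width(),current_grip_force(),current_ft_force())
line_to([.5868,.2011,.22],velocity=.12)
print(current_grip_width(),current_grip_force(),current_ft_force(),current_time_s())
reach([.6515,-.2219,.24],down(yaw)); wrist("w3")
print(current_tcp_pos(),current_time_s(),current_grip_width(),current_ft_force(),current_ft_torque())
import cv2
a=cv2.imread("pics/w3.png");cv2.imwrite("pics/v7.png",a)
E
```

```text
stop False [0.5871 0.2012 0.0584]
0.3397930878799777 39.17442977428436 [-2.1904 -0.4699  6.8451]
0.335432905657967 39.542675614356995 [ 1.409  -0.847  -2.3056] 7.575
[ 0.6521 -0.2194  0.24  ] 9.2 0.33724270725681144 [-0.1158  0.408  -1.6369] [ 0.0338 -0.0411 -0.0123]
```

View pics/v7.png

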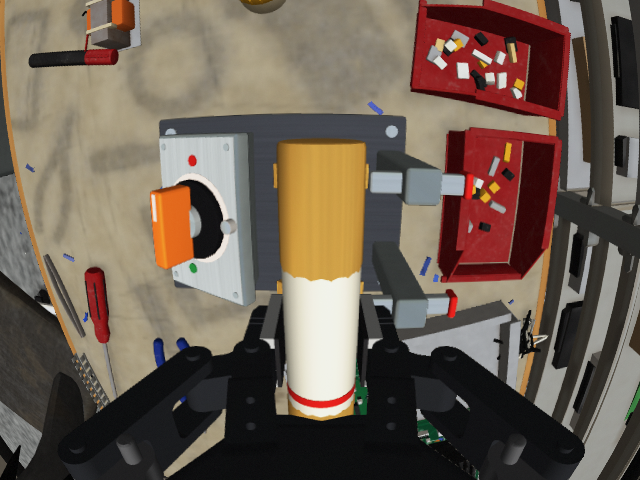

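The fuse is held straight between the fingers (far cap edge at (321,143)) and parallel to the jig's saddles. I'll check the along-axis offset, then lower.

```bash
python3 - <<'E'
from cell import *
from h import *
np.set_printoptions(precision=4,suppress=True)
w=pickle.load(open("w3.pkl","rb"));R=w["pose"][:3,:3];t=w["pose"][:3,3]
for px,zz in(((321,143),-.012),((321,278),-.012)):
    o,v=ray(w,px);o=R.T@(o-t);v=R.T@v;print((o+v*(zz-o[2])/v[2])*1e3)
print("now",current_tcp_pos(),current_orientation(),down(yaw))
P=np.array([.6515,-.2219,.0])
line_to([*P[:2],.16],down(yaw),velocity=.1);dwell(.2);print(current_tcp_pos())
E
```

```text
[ 74.7955   0.9079 -12.    ]
[ 32.0645   0.9202 -12.    ]
now [ 0.6521 -0.2194  0.24  ] [-2.3389 -2.0963 -0.0015] [2.3429 2.093  0.    ]
[ 0.6518 -0.222   0.1607]
```

```bash
python3 - <<'E'
from cell import *
from h import *
np.set_printoptions(precision=4,suppress=True)
P=[.6515,-.2219]
print(line_to([*P,.112],velocity=.08,max_force=12),current_tcp_pos(),current_ft_force())
print(line_to([*P,.100],velocity=.02,max_force=8),current_tcp_pos(),current_ft_force())
dwell(.4);print(current_grip_force(),current_ft_force(),current_ft_torque(),current_tcp_pos(),current_time_s())
E
```

```text
False [ 0.6517 -0.2219  0.1121] [-0.0888 -0.4068 -1.9928]
True [ 0.6515 -0.2219  0.1036] [-1.8082  0.7702  6.6139]
40.21361231803894 [-1.9931  0.1924  6.9529] [ 0.0909  0.279  -0.0431] [ 0.6515 -0.222   0.1036] 11.975
```

```bash
python3 - <<'E'
from cell import *
from h import *
np.set_printoptions(precision=4,suppress=True)
grip(0.55);print(current_grip_width(),current_ft_force())
line_to([.6515,-.2219,.24],velocity=.15)
g=np.array([.528,-.2078,.079])
print([ik(g+.10*N,knobR(.07,f)) for f in(0,1)],[ik(g+.1*N,knobR(t,f)) for t in (1.4,2.9) for f in (0,1)])
reach(g+.12*N,knobR(.07)); dwell(.2)
wrist("w4");print(current_tcp_pos(),g+.12*N,current_joint_positions(),current_time_s(),current_ft_force())
import cv2
a=cv2.imread("pics/w4.png");cv2.imwrite("pics/v8.png",cv2.resize(a,(800,600),interpolation=cv2.INTER_CUBIC))
E
```

```text
0.5492656729211344 [ 1.1587  0.5267 -0.2174]
[array([ 1.2712,  0.6117, -1.2879,  2.3569,  1.6145,  0.5325, -1.4281]), array([ 0.9589,  0.4143, -0.7471,  2.3655,  1.9186,  0.18  ,  1.41  ])] [array([ 1.2712,  0.6117, -1.2879,  2.3569,  1.6145,  0.5325, -2.7581]), array([ 1.2712,  0.6117, -1.2879,  2.3569,  1.6145,  0.5325,  0.3835]), array([ 1.0206,  0.4354, -0.8383,  2.3637,  1.8236,  0.2243,  1.8166]), array([ 1.2712,  0.6117, -1.2879,  2.3569,  1.6145,  0.5325, -1.1165])]
[ 0.4692 -0.201   0.1831] [ 0.4684 -0.2011  0.1829] [ 1.307   0.547  -1.288   2.3539  1.5234  0.4712 -1.3455] 14.8167 [-0.0676 -0.5777  0.6499]
```

View pics/v8.png

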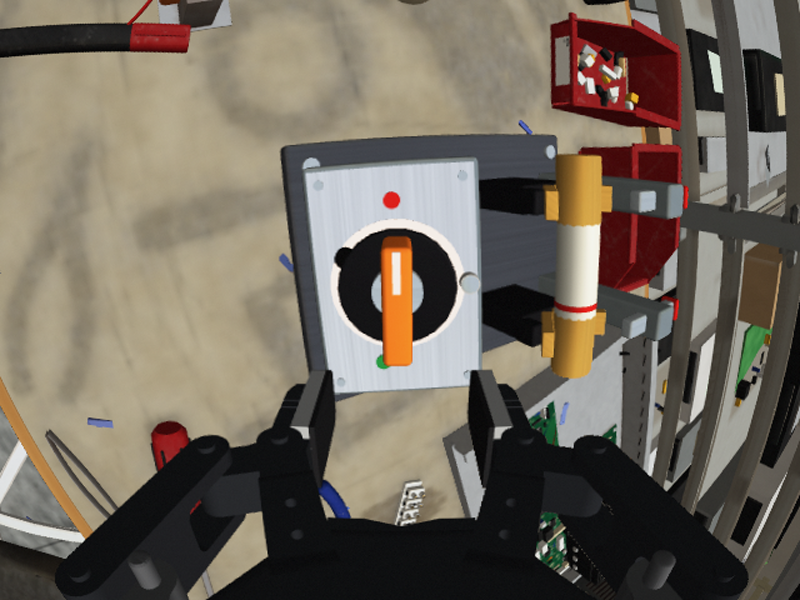

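The picture shows the fuse seated in both saddles at (578,265), and the knob bar at (397,300) midway between the fingers, parallel to them. In this arm posture, j7 + π lets a single grasp cover the whole turn (j7 from 1.7 to −1.3). Grasping now and starting the turn.

```bash
python3 - <<'E'
from cell import *
from h import *
np.set_printoptions(precision=3,suppress=True)
g=np.array([.528,-.2078,.079])
q=np.array(current_joint_positions());q[6]+=np.pi-.0;move_j(q)
print(line_to(g+.006*N,knobR(.05,True),velocity=.08,max_force=12),current_tcp_pos(),g+.006*N,current_joint_positions())
grip(0.0,80);dwell(.1)
print(current_grip_width(),current_grip_force(),current_ft_force(),current_ft_torque(),current_time_s())
q=np.array(current_joint_positions());np.save("q0.npy",q)
for k in range(1,4):
    q[6]-=.3;move_j(q);f=current_ft_force();print(k,f,current_ft_torque(),current_grip_width(),current_joint_positions()[6],current_time_s())
    if np.linalg.norm(f)>50:break
E
```

```text
False [ 0.525 -0.208  0.085] [ 0.525 -0.207  0.084] [ 1.115  0.844 -1.195  2.332  1.899  0.705  1.529]
0.17371974219694364 77.95480728149414 [-8.764  1.245  7.429] [-0.045  1.185 -0.149] 19.525
1 [-0.829 -0.264 -0.233] [ 0.111  0.525 -0.037] 0.17458994974391304 1.2329183671773636 19.9167
2 [-1.612 -0.022  1.05 ] [ 0.067  0.455 -0.048] 0.17695487044905103 0.935246092085759 20.3083
3 [-2.398 -0.006  2.59 ] [-0.034  0.568 -0.043] 0.1738602041760485 0.6360600787258643 20.7
```

```bash
python3 - <<'E'
from cell import *
from h import *
np.set_printoptions(precision=3,suppress=True)
q=np.load("q0.npy");j0=q[6];tot=.9
while tot<2.95:
    tot=min(tot+.3,2.95);q[6]=j0-tot;move_j(q);f=current_ft_force();t=np.array(current_ft_torque())
    print(round(tot,2),f,t@N,current_grip_width(),current_tau()[6],current_time_s())
    if np.linalg.norm(f)>50:break
c=wrist("w5");import cv2
cv2.imwrite("pics/v9.png",c["pixels"][:,:,::-1])
E
```

```text
1.2 [-3.305 -0.002  2.176] 0.05508301910157316 0.1760142920471835 -0.615766067057848 21.0917
1.5 [-3.35   0.179  3.576] 0.013014430363340351 0.17733436399873004 -0.6264184042811394 21.4833
1.8 [-4.057 -0.038  4.558] -0.013075696970021186 0.17500008053403435 -0.6384733691811562 21.875
2.1 [-4.874  1.083  3.786] 0.0010044085518486207 0.1746106442990751 -0.6511097028851509 22.2667
2.4 [-5.108  0.665  4.256] 0.11498430636862493 0.17527380801657172 -0.5508793517947197 22.6583
2.7 [-5.371  0.274  5.187] -0.4170028339385351 0.1695542396649434 0.018276188056916 23.05
2.95 [-5.052  1.601  5.432] 0.06712564983879907 0.17138309876853874 -0.6287874653935432 23.4
```

View pics/v9.png

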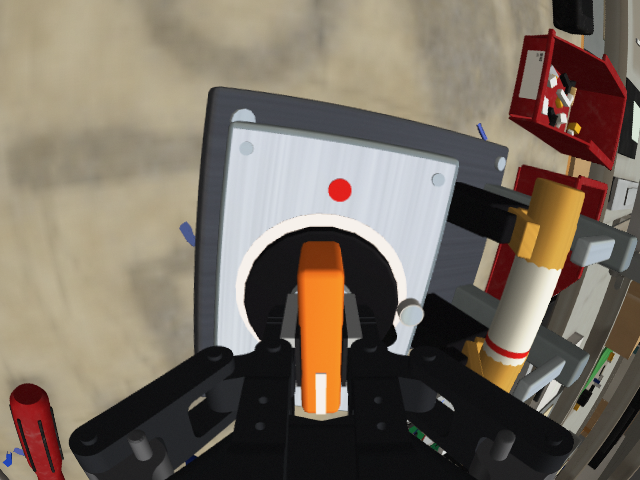

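The bar has turned, with the white line now at the right side (320,395), and the torque swung at 2.7 rad as it passed the detent. Releasing, backing off along the axis and checking.

```bash
python3 - <<'E'
from cell import *
from h import *
np.set_printoptions(precision=4,suppress=True)
grip(0.55);p=np.array(current_tcp_pos());line_to(p+.14*N,velocity=.12);dwell(.8)
c=wrist("w6");s=camera("side");t=camera("top");print(current_time_s(),current_tcp_pos(),current_ft_force())
import cv2
o=np.zeros((600,800,3),np.uint8)
o[:360,:480]=cv2.resize(c["pixels"],(480,360));
o[:320,480:]=cv2.resize(s["pixels"][215:335,285:405],(320,320),interpolation=cv2.INTER_CUBIC)
o[360:600,:342]=cv2.resize(t["pixels"][150:290,200:400],(342,240),interpolation=cv2.INTER_CUBIC)
o[320:600,520:720]=cv2.resize(t["pixels"][140:280,335:435],(200,280),interpolation=cv2.INTER_CUBIC)
cv2.imwrite("pics/v10.png",o[:,:,::-1])
E
```

```text
26.125 [ 0.4544 -0.1997  0.2053] [0.4599 0.0506 0.4789]
```

View pics/v10.png

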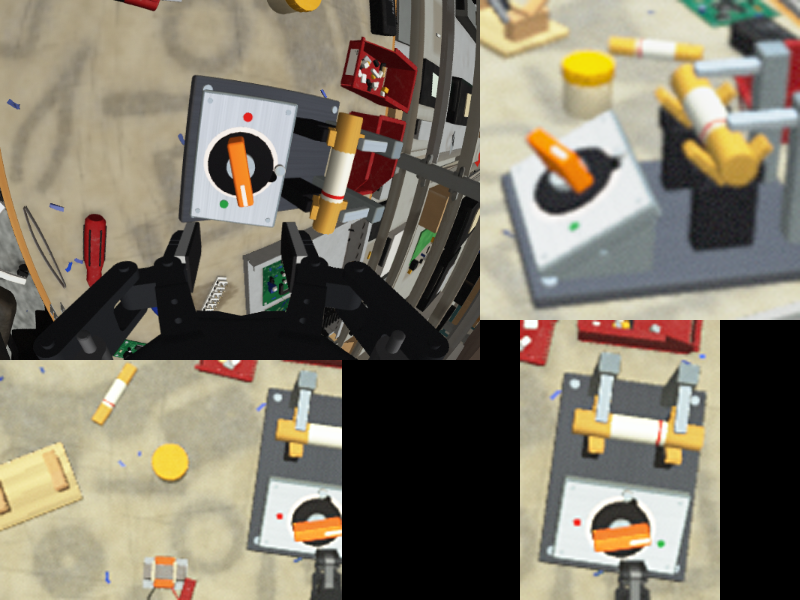

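The final check shows both keepers over the seated fuse and the white line at the right, slightly up-slope (about 2.84), held with the hand away. The pot and transformer haven't moved. Handing in.

```bash
python3 - <<'E'
from cell import *
print(finish_job(),current_time_s())
E
```

```text
the job is handed in; nothing more can be done
the job is handed in; nothing more can be done
```

The fuse is seated in both saddles with the keepers over it, the knob clicked past its detent and stayed there, and I handed the job in at about 26 s on the robot's clock; no verdict came back.

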